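Close the boathouse glue press on a lure blank

TASK

Pull the glue press's rail up by its top knob, click by click, until it comes up firmly but gently against its upper stop, and let go so that it hangs on its pawl. Then push the pine lure blank along the channel under the foot until it is felt to press firmly home against the two fence posts, without ramming it. Finally lift the pawl's side grip and hold it while the rail sinks, so that the foot comes to rest on the blank, and let the pawl spring back; leave the other tackle where it is.

Things in the scene. Friction and masses are not known exactly. Their poses are not given: they have to be found in the camera images.
- press: Glue press fixed on the shelf. Origin on the shelf right under the vertical rail's axis; x runs along the channel to fence, rail and column, away from the robot; y left; z up. Plywood base x -250 to 50, y +-55, 15 mm thick. Channel on it along x at y 0, floor 15 mm up, between lips 8 mm high, 38 mm apart. Column behind the rail: x 14 to 34, y +-25, up to z 228; upper guide z 202 to 222 (mm).
- rail (a joint): Height of the steel rail (m). Saw teeth hold it at 0, 15, 30, 45, 60 mm (up to 1 mm lower); its arm meets the upper stop at 62.5 mm. 0.6 kg +-20 %, damped 60 N s/m: it sinks slowly by itself when the pawl is lifted. A tooth adds 4 to 10 N while it pushes the pawl aside; this drops as the pawl clicks in. Starts at 0 or 15 mm, too low for the blank; with the foot on the blank about 16.5 mm.
- foot (a point): Centre of the underside of the round foot, 36 mm across, under the arm that sticks out from the rail towards the robot, at press x -45 mm; 28.5 mm + joint rail above the shelf, 13.5 mm + joint above the channel floor. Foot and arm are 24 mm high together, arm 14 mm wide.
- knob (a point): Centre (half-way up) of the round black knob on top of the rail, 30 mm diameter, 32 mm tall, on the rail's axis; 250 mm + joint rail above the shelf.
- pawl (a joint): Angle of the sprung pawl (rad): 0 engaged, grows as its side grip is lifted, end of travel 0.5. The teeth are free from about 0.2 (grip 18 mm up); 0.35 (30 mm up) is a good lift. 1 to 3 N at the grip hold it open; let go, it springs shut. Hinge axis parallel to press x at press y 10.5, z 210 mm; the grip moves on an 87.5 mm radius about it.
- pawl_grip (a point): Centre of the pawl's side grip: a black barrel lying along press x, 24 mm long, 18 mm across, at the end of a flat 10 mm high tail on the press's +y side. Closed it is at press x -16.5, y 98, z 210 mm. Pinch it by its two flat ends (along press x) from above.
- bridge: Upper stop of the rail: aluminium lower guide on the press, underside 115 mm above the shelf, against which the rail's arm comes up; faced with firm rubber, some 15 N per mm. A contact of about 8 N, over the rail's own load, is right; over 25 N is too much. Origin and axes as press.
- fence: Two small aluminium fence posts (8 x 8 x 25 mm) at press y +-13 mm that end the channel; their face towards the blank is at press x -20 mm. A push of about 10 N is right (some is lost in friction); over 25 N on the posts is too much. Origin and axes as press.
- blank_mid (a point): Centre, half-way up, of the loose pine lure blank in the channel: 100 mm long along press x, 30 mm high, 60 g. Front 70 mm is 34 mm wide and 30 high; rear 30 mm (towards the robot) is a tail 26 wide, 24 high, its flat rear face 50 mm behind this point. Home, its front face touches the fence and this point is at press x -70 mm.
- reel: Grey aluminium spinning reel, loose bystander, about 90 x 85 x 70 mm, origin under it.
- bobber: Orange plastic float standing beside the press, 52 mm across, 75 mm tall, loose bystander, origin under it.
- sinker0: Steel sinker, 32 mm across, 28 mm tall, loose bystander beside the press, origin under it.
- sinker1: Second such steel sinker, on the other side of the press, origin under it.
- mug: White mug 80 mm across, 90 mm tall, loose bystander, origin under it.
There are look-alikes about, which are no part of the job. There is more than one size of the part that bears blank_mid; the job needs the middle-sized.

How it is judged:
By the outcome, as a careful person would: the job done as asked, in the order asked, and still so for the second after the job is handed in, with the robot touching nothing.
It also fails if it takes over 72 s, if anything falls off the work surface, if the arm or the gripper's body presses on something with over 40 N, if the wrist force passes 120 N, or if a joint passes its speed limit or range.

ROBOT

A 6-joint arm with a two-finger parallel gripper is mounted at the origin on the work surface. World frame = base frame: x ahead of the robot, y to its left, z up, the work surface at z = 0. Lengths are in m, angles in rad, forces in N, time in s.
With the tool pointing down it reaches from about 0.35 to 0.975 m from the base axis. Payload 4.9 kg.
Tool frame: the origin (TCP) lies on the centre line of the jaws, within the pads' length; the fingertips stand 14 mm ahead of it and the grasp point (between the pads) lies 5 mm behind it (manip.nose_length is the distance from the TCP to the fingertips, in m); z points along the fingers, y is the line along which they close (so a half turn about z gives the same grasp; the last joint's range is limited). The gripper opens to 85 mm and grips with 20 to 120 N. Pads are 22 mm wide; open, the fingers measure 114 mm over their backs; the gripper's body (76 mm by 85 mm) begins 54 mm behind the grasp point. The pads swing forward as they close: fully open they stand 13 mm farther back than shut.
Start: joints at [-1.433, 0.053, 1.613, -0, 1.476, -0.119], TCP at [0.159, -0.604, 0.245] pointing down, gripper open.
Joint ranges: [-3.01, 3.01], [-1.01, 2.22], [0.06, 2.58], [-1.02, 4.17], [0.09, 2.62], [-3.14, 3.14]. Speed limits (rad/s): [2.57, 2.57, 3.14, 3.14, 3.14, 3.14].

INTERFACE

Orientations are given as a unit quaternion [w, x, y, z].
In Python, from plant import manip, imaging gives the robot as it stands.
- The arm moves only by the tool play_rows, never from a script. Its argument "commands" is a list of rows, each a list of 6 numbers: the shift along the tool's x, y, z in mm, then the turn, a rotation vector about the tool's x, y, z in degrees. A call has 1 to 5 rows; each row shifts and turns the commanded pose from where the row before left it, along the tool's axes as they then stand; what a row does not reach is not made up. A row lasts 1/12 s, in which the tool goes at most 41.7 mm and 7.16 degrees, less where a joint would pass 70% of its speed; a pose out of reach is approached as far as the arm can. A call is refused whole if a number of a shift passes 41.7 or a number of a turn 7.16, either way. A call with a gripper value outside its range is refused whole. "hand" is the finger opening in mm, from 0 to 85.4, set as the call begins (left out, the last holds). The fingers move at their own pace and stop on an object; the grip force is fixed at half the most. Time passes only in rows, so rows that do not move let the fingers close. It gives the time, the measured TCP pose, the force, the opening and the grip force at its end, in the units of the state.
- manip.state(): the state, without advancing time (a new reading comes with each control period).
- imaging.grab_frame(name): name is "side" or "top" or "wrist"; returns a dict with "image" (384x512x3 uint8, red, green, blue), "fx", "fy", "cx", "cy" (pixels), "R" (3x3) and "t" (3): a world point X has camera coordinates R X + t; the wrist camera has in their place "mount" (4x4, takes a point from camera to tool coordinates, whose origin is the TCP and whose axes are the flange's). Camera axes: x right, y down, z forward; pixel columns grow to the right and rows downward; lengths in m; the calibration is good to about 2 mm. A picture is of the moment at which its call begins: read the wrist's pose just before it. There is no depth.
- manip.job_done(): hands the job in; it is judged then, once.
The state is a dict: "time": time; "joint_pos": joint angles; "joint_vel": joint speeds; "joint_efforts": joint torques, N m; "tool_pos": TCP position; "tool_rot": TCP orientation; "contact_force": force on the tool from outside, world axes, zero at the start; "ft_torque": the same for the moment, N m; "gripper_width": opening from 0.0 (shut) to 1.0 (fully open); "grasp_force": force on a finger pad.
Only numpy, scipy, OpenCV 4.12 (cv2) and the standard library are available. Lean on these libraries where they do the work, as an engineer would, in place of code of your own. Each camera call takes 0.05 s, during which the arm holds its last target. There are 200 camera calls.

## Working session

There is one attempt and no reset: what is moved stays moved. The work goes in short steps, Python scripts to look and compute and a tool call to move; the robot and the scene stay as the last step left them, time stands still between calls to the robot, and variables do not carry over. Pictures are saved under pics/ and viewed, at most 10 in all, crops included, and the job is handed in when it is done.

Besides the shell and the picture viewer there is one more tool, called after "Request:" by a JSON object that holds its "method" and its "body", one argument or row to a line. play_rows: Moves the arm, as the interface text tells. Its arguments: {"type":"object","properties":{"commands":{"type":"array","items":{"type":"array","items":{"type":"number"}}},"hand":{"type":"number"}},"required":["commands"]}

```bash
mkdir -p pics; ls
python3 - <<'E'
from plant import manip, imaging
import cv2,numpy as np
print(manip.state(), manip.nose_length)
for n in ("side","top"):
    f=imaging.grab_frame(n); cv2.imwrite(f"pics/{n}0.png",cv2.resize(f["image"][:,:,::-1],(800,600),interpolation=cv2.INTER_CUBIC))
    np.savez(f"{n}.npz",**f)
    print(n,{k:np.round(v,4).tolist() for k,v in f.items() if k!="image"})
E
```

```text
pics
{'time': 0.0, 'joint_pos': array([-1.43298072e+00,  5.33460678e-02,  1.61428458e+00,  9.69801419e-06,
        1.47599373e+00, -1.18982406e-01]), 'joint_vel': array([-0.00048421, -0.00060103, -0.00114778, -0.00021585, -0.0002436 ,
       -0.00189886]), 'joint_efforts': array([ 1.43653018e-03, -3.93682086e+01, -3.70172024e+01,  1.14224904e-04,
        7.07826490e-03,  1.75081760e-05]), 'tool_pos': array([ 0.15867264, -0.60391437,  0.2440753 ]), 'tool_rot': array([-1.01586338e-03,  9.91767714e-01,  1.28045966e-01, -4.73928266e-06]), 'contact_force': array([-0.54930064, -0.48893475,  0.72308172]), 'ft_torque': array([-0.01288694,  0.01304835,  0.0144252 ]), 'grasp_force': 0.0, 'gripper_width': 0.9958844679735185} 0.014
side {'fx': 479.2254, 'fy': 479.2254, 'cx': 259.2502, 'cy': 187.2704, 'R': [[-0.9762, -0.2161, -0.0198], [-0.0898, 0.4853, -0.8697], [0.1975, -0.8472, -0.4931]], 't': [0.5093, 0.209, 1.6346]}
top {'fx': 456.1272, 'fy': 456.1272, 'cx': 257.7323, 'cy': 188.3658, 'R': [[0.0283, -0.9996, 0.0017], [-0.9799, -0.0281, -0.1973], [0.1972, 0.004, -0.9803]], 't': [-0.0228, 0.5542, 1.2463]}
```

View pics/side0.png

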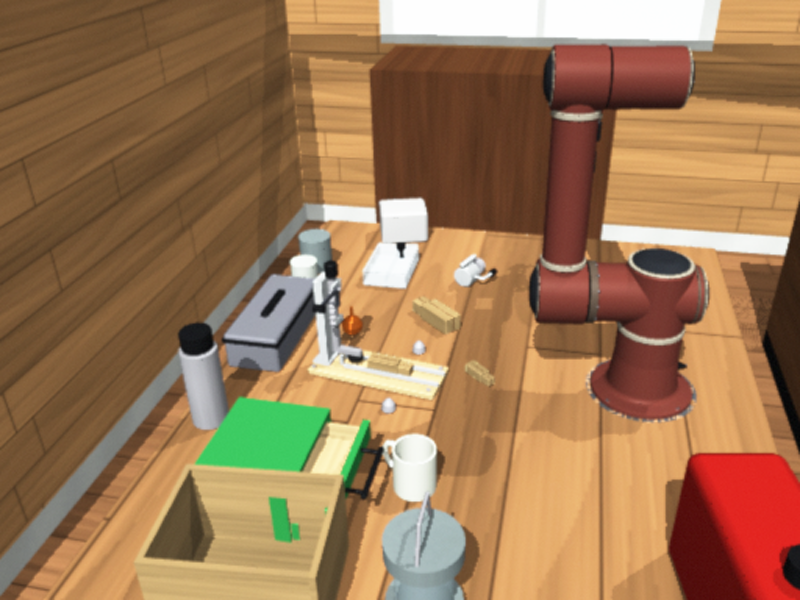

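View pics/top0.png

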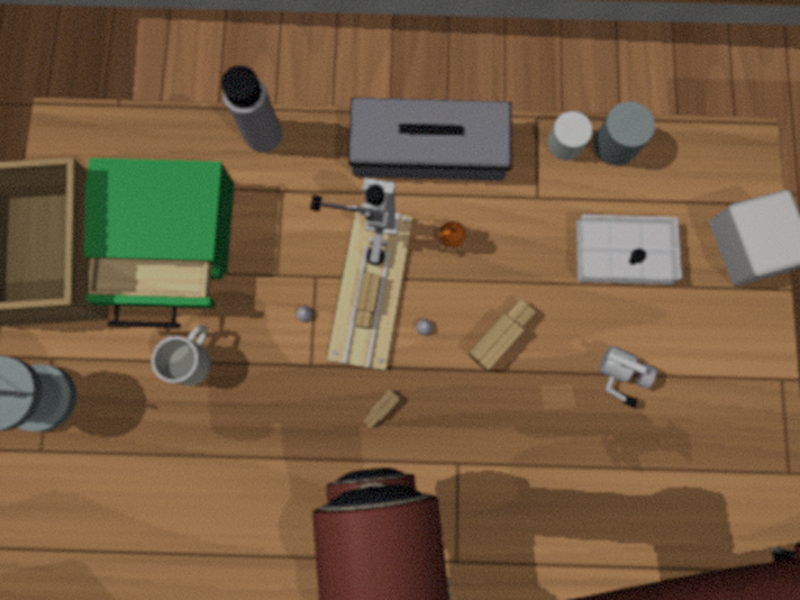

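Top view (800x600). Candidates for the blank:
- In the channel, (368,300): right kind of piece.
- Large look-alike, (503,335).
- Small look-alike, (382,408).

Press: knob (375,193), pawl grip (316,203), foot (375,256). The press axes run slightly tilted in the image. I'll check the choice in one close crop.

Run:
```python
import cv2,numpy as np
a=np.load("top.npz")["image"][105:250,193:303,::-1]; b=np.load("side.npz")["image"][155:300,190:280,::-1]
b=np.load("side.npz")["image"][155:300,198:288,::-1]
im=np.hstack([cv2.resize(x,None,fx=4,fy=4,interpolation=cv2.INTER_CUBIC) for x in (a,b)])
cv2.imwrite("pics/crop1.png",im); print(im.shape)
```

```text
(580, 800, 3)
```

View pics/crop1.png

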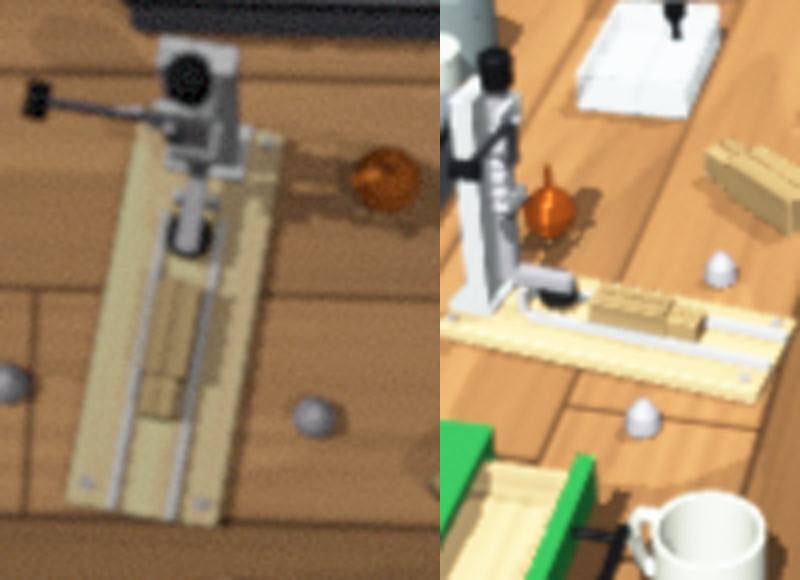

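Channel piece: stepped pine block with its tail towards the robot, tail rear at about crop (160,417), front at about (180,283). In the side crop the knob top is at (495,52) and the grip at (463,168). Fitting the press pose now.

```bash
cat > fit.py <<'E'
import numpy as np
from scipy.optimize import least_squares
C={n:np.load(n+".npz") for n in("top","side")}
def proj(c,X):
    f=C[c];p=f["R"]@X+f["t"];return np.array([f["fx"]*p[0]/p[2]+f["cx"],f["fy"]*p[1]/p[2]+f["cy"]])
def px(c,u,v):
    return np.array([193+(u+.5)/4-.5,105+(v+.5)/4-.5]) if c=="top" else np.array([198+(u-440+.5)/4-.5,155+(v+.5)/4-.5])
# (cam,u,v,x,y,z,railcoef,blank coef)
D=[("top",67,500,-250,55,15,0),("top",218,524,-250,-55,15,0),("top",283,137,50,-55,15,0),
("top",187,73,0,0,266,1),("top",37,101,-16.5,98,210,0),
("side",757,402,-250,55,0,0),("side",795,320,-250,-55,15,0),("side",495,52,0,0,266,1),("side",463,168,-16.5,98,210,0)]
def W(p,x,y,z):
    c,s=np.cos(p[2]),np.sin(p[2]);return np.array([p[0]+c*x-s*y,p[1]+s*x+c*y,z])
def res(p):
    return np.concatenate([proj(d[0],W(p,d[3]/1e3,d[4]/1e3,d[5]/1e3+d[6]*p[3]))-px(d[0],d[1],d[2]) for d in D])
E
python3 - <<'E'
from fit import *
r=least_squares(res,[.6,-.0,-.1,.01],loss="soft_l1")
p=r.x; print(p, np.degrees(p[2])); print(np.round(res(p).reshape(-1,2),1))
def plane(c,u,v,z):
    f=C[c];q=px(c,u,v);d=f["R"].T@np.array([(q[0]-f["cx"])/f["fx"],(q[1]-f["cy"])/f["fy"],1]);o=-f["R"].T@f["t"]
    X=o+d*(z-o[2])/d[2];c_,s=np.cos(p[2]),np.sin(p[2]);e=X[:2]-p[:2];return np.round(1e3*np.array([c_*e[0]+s*e[1],-s*e[0]+c_*e[1]]),1)
print("tail rear bottom edge",plane("top",160,419,.015),"tail rear top",plane("top",160,411,.039),"shoulder top",plane("top",163,376,.045),"front top L/R",plane("top",163,283,.045),plane("top",198,285,.045))
print("side: tail rear top near",plane("side",698,338,.039),"front top near",plane("side",590,290,.045))
print("foot",plane("top",188,245,.0285+p[3]),"sink L",plane("top",8,383,.014),"sink R",plane("top",315,418,.014),"bob",plane("top",385,180,.037),"mug n/a")
for c in C: print(c, np.round(-C[c]["R"].T@C[c]["t"],2))
E
```

```text
[ 0.67471182  0.04068605 -0.13443146  0.00206081] -7.702355163775409
[[ 0.2  1. ]
 [ 0.   1.1]
 [ 0.4 -0.6]
 [ 0.4 -0.3]
 [ 0.1  0.5]
 [-0.5  1.3]
 [-0.2  0.1]
 [-1.   0.2]
 [-0.2  1.2]]
tail rear bottom edge [-178.2    0. ] tail rear top [-175.9   -0.8] shoulder top [-151.5    1. ] front top L/R [-84.2  12.7] [-81.6 -12.5]
side: tail rear top near [-190.1   28.1] front top near [-78.4  -1.4]
foot [-49.9   0.9] sink L [-169.9  114.6] sink R [-159.  -111.4] bob [  20.7 -134.4] mug n/a
top [ 0.3  -0.01  1.33]
side [0.19 1.39 1.  ]
```

Request:
{"method": "play_rows", "body": {
  "commands": [
    [0,0,-20,0,0,0],
    [0,0,-20,0,0,0],
    [0,0,-20,0,0,0],
    [0,0,-20,0,0,0],
    [0,0,-20,0,0,0]
  ]
}}

```text
time: 0.52
tool_pos: [0.1587, -0.6042, 0.3455]
tool_rot: [-0.001, 0.992, 0.128, 0.0]
contact_force: [-1.0, -0.8, -0.1]
gripper_width: 0.996
grasp_force: 0.0
```

Request:
{"method": "play_rows", "body": {
  "commands": [
    [32,-24,0,0,0,0],
    [32,-24,0,0,0,0],
    [32,-24,0,0,0,0],
    [32,-24,0,0,0,0],
    [32,-24,0,0,0,0]
  ]
}}

```text
time: 0.93
tool_pos: [0.2836, -0.4461, 0.3447]
tool_rot: [-0.0, 0.992, 0.128, -0.0]
contact_force: [1.0, -0.4, 1.1]
gripper_width: 1.003
grasp_force: 0.0
```

Request:
{"method": "play_rows", "body": {
  "commands": [
    [32,-24,0,0,0,0],
    [32,-24,0,0,0,0],
    [32,-24,0,0,0,0],
    [32,-24,0,0,0,0],
    [32,-24,0,0,0,0]
  ]
}}

```text
time: 1.35
tool_pos: [0.408, -0.2892, 0.3449]
tool_rot: [-0.0, 0.992, 0.128, -0.0]
contact_force: [0.1, -0.5, 0.6]
gripper_width: 1.004
grasp_force: 0.0
```

Request:
{"method": "play_rows", "body": {
  "commands": [
    [32,-24,0,0,0,0],
    [32,-24,0,0,0,0],
    [32,-24,0,0,0,0],
    [32,-24,0,0,0,0],
    [32,-24,0,0,0,0]
  ]
}}

```text
time: 1.77
tool_pos: [0.5323, -0.1324, 0.3449]
tool_rot: [-0.0, 0.992, 0.128, -0.0]
contact_force: [0.7, -1.4, -0.1]
gripper_width: 1.0
grasp_force: 0.0
```

Request:
{"method": "play_rows", "body": {
  "commands": [
    [28,-24,0,0,0,0],
    [28,-24,0,0,0,0],
    [28,-24,0,0,0,0],
    [28,-24,0,0,0,0],
    [28,-24,0,0,0,0]
  ]
}}

```text
time: 2.18
tool_pos: [0.6371, 0.0191, 0.3446]
tool_rot: [-0.0, 0.992, 0.128, -0.0]
contact_force: [-0.5, -0.8, 0.9]
gripper_width: 0.999
grasp_force: 0.0
```

Request:
{"method": "play_rows", "body": {
  "commands": [
    [0,0,0,0,0,5.6],
    [0,0,0,0,0,5.6],
    [0,0,0,0,0,5.6],
    [0,0,0,0,0,5.6],
    [0,0,0,0,0,0]
  ]
}}

```text
time: 2.6
tool_pos: [0.6363, 0.0175, 0.3445]
tool_rot: [-0.0, 0.998, -0.068, -0.001]
contact_force: [0.7, -0.1, 0.0]
gripper_width: 0.997
grasp_force: 0.0
```

```bash
cat > h.py <<'E'
import numpy as np,cv2
from plant import manip, imaging
from scipy.spatial.transform import Rotation as Ro
P=np.array([.67471,.04069]);YAW=-.13443
def rot(s): q=s["tool_rot"];return Ro.from_quat([q[1],q[2],q[3],q[0]])
def world(x,y,z):
    c,s=np.cos(YAW),np.sin(YAW);return np.array([P[0]+c*x-s*y,P[1]+s*x+c*y,z])
def press(X):
    c,s=np.cos(YAW),np.sin(YAW);e=X[:2]-P;return np.array([c*e[0]+s*e[1],-s*e[0]+c*e[1],X[2]])
def go(x,y,z,yawrel=0):
    "shift (mm, tool axes) and turn (deg) to bring TCP to press coords (m)"
    s=manip.state();R=rot(s);d=R.inv().apply(world(x,y,z)-s["tool_pos"])*1e3
    t=Ro.from_euler("z",YAW+yawrel)*Ro.from_quat([1,0,0,0])
    print("t",round(s["time"],2),"press",np.round(press(s["tool_pos"])*1e3,1),"F",np.round(s["contact_force"],1),"w",round(s["gripper_width"]*85.4,1),"g",round(s["grasp_force"],1))
    print("shift",np.round(d,1),"turn",np.round(np.degrees((R.inv()*t).as_rotvec()),2),"j",np.round(s["joint_pos"],2))
def wproj(f,s,X):
    T=np.linalg.inv(f["mount"]);p=T[:3,:3]@rot(s).inv().apply(X-s["tool_pos"])+T[:3,3]
    return np.array([f["fx"]*p[0]/p[2]+f["cx"],f["fy"]*p[1]/p[2]+f["cy"]])
E
python3 - <<'E'
from h import *
go(0,0,.251)
s=manip.state();f=imaging.grab_frame("wrist");np.savez("w1.npz",**f)
im=f["image"][:,:,::-1].copy()
print(f["mount"])
for n,X in dict(knobtop=(0,0,.266),grip=(-.0165,.098,.219),foot=(-.045,0,.05),c1=(-.25,.055,.015),c2=(-.25,-.055,.015)).items(): print(n,np.round(wproj(f,s,world(*X)),1))
cv2.imwrite("pics/w1.png",cv2.resize(im,(800,600),interpolation=cv2.INTER_CUBIC))
E
```

```text
t 2.6 press [-34.9 -28.2 344.5] F [ 0.7 -0.1  0. ] w 85.1 g 0.0
shift [ 35.  -28.2  93.4] turn [ 0.01  0.08 -0.06] j [-0.09  0.04  1.46 -0.    1.64  1.62]
[[-2.64635547e-04 -9.49160291e-01 -3.14793061e-01  8.03598234e-02]
 [ 9.99999262e-01 -6.24339130e-04  1.04183541e-03 -9.99573826e-04]
 [-1.18540643e-03 -3.14792553e-01  9.49159756e-01 -1.29373095e-01]
 [ 0.00000000e+00  0.00000000e+00  0.00000000e+00  1.00000000e+00]]
knobtop [215.8 160.2]
grip [106.7 167.6]
foot [236.2 158.5]
c1 [207.7 273. ]
c2 [272.4 272.8]
```

View pics/w1.png

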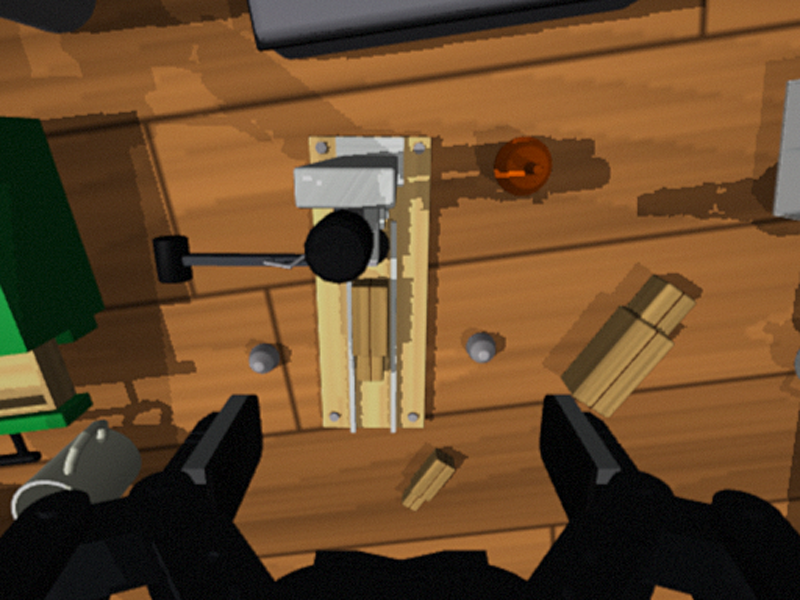

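The wrist view confirms the fit: knob at (338,245), grip at (172,258), and base front corners at (322,427) and (425,427), all within about 2 mm of prediction. The blank in the channel sits between the large and small look-alikes in size, so it's the middle one. Moving over the knob.

Request:
{"method": "play_rows", "body": {
  "commands": [
    [17.5,-14.1,0,0,0,0],
    [17.5,-14.1,0,0,0,0],
    [0,0,0,0,0,0],
    [0,0,20,0,0,0],
    [0,0,20,0,0,0]
  ]
}}

```text
time: 3.07
tool_pos: [0.6756, 0.0404, 0.3065]
tool_rot: [0.0, 0.998, -0.066, 0.002]
contact_force: [0.1, -0.1, -0.6]
gripper_width: 1.0
grasp_force: 0.0
```

Request:
{"method": "play_rows", "body": {
  "commands": [
    [0,0,20,0,0,0],
    [0,0,16,0,0,0],
    [0,0,10,0,0,0],
    [0,0,5,0,0,0],
    [0,0,0,0,0,0]
  ]
}}

```text
time: 3.48
tool_pos: [0.6742, 0.0403, 0.2529]
tool_rot: [0.0, 0.998, -0.067, -0.001]
contact_force: [-0.9, -0.0, -0.6]
gripper_width: 1.0
grasp_force: 0.0
```

```bash
python3 -c "
from h import *
go(0,0,.251)"
```

```text
t 3.48 press [ -0.4  -0.4 252.9] F [-0.9 -0.  -0.6] w 85.4 g 0.0
shift [ 0.4 -0.4  1.9] turn [0.02 0.14 0.05] j [-0.05  0.17  1.48 -0.    1.5   1.65]
```

Request:
{"method": "play_rows", "body": {
  "commands": [
    [0,0,2,0,0,0],
    [0,0,0,0,0,0],
    [0,0,0,0,0,0],
    [0,0,0,0,0,0],
    [0,0,0,0,0,0]
  ],
  "hand": 20
}}

```text
time: 3.9
tool_pos: [0.6753, 0.0404, 0.2535]
tool_rot: [0.0, 0.998, -0.067, 0.001]
contact_force: [-1.5, 0.5, 1.1]
gripper_width: 0.328
grasp_force: 59.0
```

Request:
{"method": "play_rows", "body": {
  "commands": [
    [0,0,0,0,0,0],
    [0,0,0,0,0,0],
    [0,0,0,0,0,0],
    [0,0,0,0,0,0],
    [0,0,0,0,0,0]
  ]
}}

```text
time: 4.32
tool_pos: [0.6753, 0.0404, 0.2535]
tool_rot: [0.0, 0.998, -0.067, 0.001]
contact_force: [-1.6, -0.5, 6.3]
gripper_width: 0.327
grasp_force: 59.3
```

Request:
{"method": "play_rows", "body": {
  "commands": [
    [0,0,-1.5,0,0,0],
    [0,0,-1.5,0,0,0],
    [0,0,-1.5,0,0,0],
    [0,0,-1.5,0,0,0],
    [0,0,-1.5,0,0,0]
  ]
}}

```text
time: 4.73
tool_pos: [0.6752, 0.0404, 0.2552]
tool_rot: [-0.0, 0.998, -0.067, -0.001]
contact_force: [11.0, -0.8, -15.7]
gripper_width: 0.33
grasp_force: 60.1
```

Request:
{"method": "play_rows", "body": {
  "commands": [
    [0,0,-1.5,0,0,0],
    [0,0,-1.5,0,0,0],
    [0,0,-1.5,0,0,0],
    [0,0,-1.5,0,0,0],
    [0,0,-1.5,0,0,0]
  ]
}}

```text
time: 5.15
tool_pos: [0.6752, 0.0404, 0.2613]
tool_rot: [-0.0, 0.998, -0.067, -0.001]
contact_force: [10.5, -1.7, -12.3]
gripper_width: 0.327
grasp_force: 60.5
```

Request:
{"method": "play_rows", "body": {
  "commands": [
    [0,0,-1.5,0,0,0],
    [0,0,-1.5,0,0,0],
    [0,0,-1.5,0,0,0],
    [0,0,-1.5,0,0,0],
    [0,0,-1.5,0,0,0]
  ]
}}

```text
time: 5.57
tool_pos: [0.6752, 0.0404, 0.2702]
tool_rot: [-0.0, 0.998, -0.067, -0.001]
contact_force: [10.4, -0.8, -16.3]
gripper_width: 0.325
grasp_force: 60.5
```

Request:
{"method": "play_rows", "body": {
  "commands": [
    [0,0,-1.5,0,0,0],
    [0,0,-1.5,0,0,0],
    [0,0,-1.5,0,0,0],
    [0,0,-1.5,0,0,0],
    [0,0,-1.5,0,0,0]
  ]
}}

```text
time: 5.98
tool_pos: [0.6752, 0.0404, 0.2761]
tool_rot: [-0.0, 0.998, -0.067, -0.001]
contact_force: [10.4, -0.1, -14.0]
gripper_width: 0.323
grasp_force: 60.4
```

Request:
{"method": "play_rows", "body": {
  "commands": [
    [0,0,-1.5,0,0,0],
    [0,0,-1.5,0,0,0],
    [0,0,-1.5,0,0,0],
    [0,0,-1.5,0,0,0],
    [0,0,-1.5,0,0,0]
  ]
}}

```text
time: 6.4
tool_pos: [0.6752, 0.0404, 0.2852]
tool_rot: [-0.0, 0.998, -0.067, -0.001]
contact_force: [9.8, -0.3, -15.7]
gripper_width: 0.322
grasp_force: 60.5
```

Request:
{"method": "play_rows", "body": {
  "commands": [
    [0,0,-1.5,0,0,0],
    [0,0,-1.5,0,0,0],
    [0,0,-1.5,0,0,0],
    [0,0,-1.5,0,0,0],
    [0,0,-1.5,0,0,0]
  ]
}}

```text
time: 6.82
tool_pos: [0.6752, 0.0404, 0.2908]
tool_rot: [-0.0, 0.998, -0.067, -0.002]
contact_force: [10.4, -0.5, -15.0]
gripper_width: 0.326
grasp_force: 60.3
```

Request:
{"method": "play_rows", "body": {
  "commands": [
    [0,0,-1.5,0,0,0],
    [0,0,-1.5,0,0,0],
    [0,0,-1.5,0,0,0],
    [0,0,-1.5,0,0,0],
    [0,0,0,0,0,0]
  ]
}}

```text
time: 7.23
tool_pos: [0.6752, 0.0404, 0.2999]
tool_rot: [-0.0, 0.998, -0.067, -0.001]
contact_force: [7.0, -1.2, -7.0]
gripper_width: 0.327
grasp_force: 61.1
```

Run:
```python
from h import *
go(0,0,.251)
f=imaging.grab_frame("side");np.savez("s2.npz",**f)
cv2.imwrite("pics/s2.png",cv2.resize(f["image"][155:250,185:300,::-1],None,fx=5,fy=5,interpolation=cv2.INTER_CUBIC))
```

```text
t 7.23 press [ 5.000e-01 -2.000e-01  2.999e+02] F [ 7.  -1.2 -7. ] w 28.0 g 61.1
shift [-0.5 -0.2 48.9] turn [0.   0.09 0.01] j [-0.05  0.15  1.42  0.    1.57  1.65]
```

View pics/s2.png

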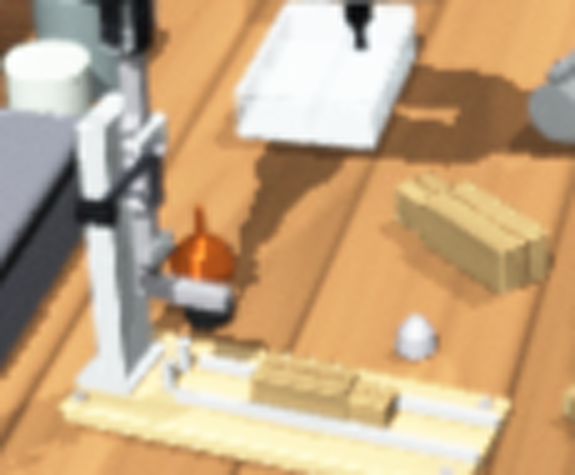

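The foot has risen about 46 mm with no slip (knob and foot moved about 12 px, 0.25 px/mm), and the static load is about 7 N. Now going gently for the stop.

Request:
{"method": "play_rows", "body": {
  "commands": [
    [0,0,-1.5,0,0,0],
    [0,0,-1.5,0,0,0],
    [0,0,-1.5,0,0,0],
    [0,0,-1.5,0,0,0],
    [0,0,-1.5,0,0,0]
  ]
}}

```text
time: 7.7
tool_pos: [0.6752, 0.0404, 0.3039]
tool_rot: [-0.0, 0.998, -0.067, -0.002]
contact_force: [9.9, -0.4, -15.1]
gripper_width: 0.326
grasp_force: 60.3
```

Request:
{"method": "play_rows", "body": {
  "commands": [
    [0,0,-1,0,0,0],
    [0,0,-1,0,0,0],
    [0,0,-1,0,0,0],
    [0,0,-1,0,0,0],
    [0,0,0,0,0,0]
  ]
}}

```text
time: 8.12
tool_pos: [0.6752, 0.0404, 0.3107]
tool_rot: [-0.0, 0.998, -0.067, -0.001]
contact_force: [6.4, -1.2, -8.5]
gripper_width: 0.325
grasp_force: 61.0
```

Request:
{"method": "play_rows", "body": {
  "commands": [
    [0,0,-0.5,0,0,0],
    [0,0,-0.5,0,0,0],
    [0,0,-0.5,0,0,0],
    [0,0,-0.5,0,0,0],
    [0,0,0,0,0,0]
  ]
}}

```text
time: 8.53
tool_pos: [0.6752, 0.0405, 0.314]
tool_rot: [-0.0, 0.998, -0.067, -0.001]
contact_force: [5.2, -1.1, -5.8]
gripper_width: 0.332
grasp_force: 61.3
```

Request:
{"method": "play_rows", "body": {
  "commands": [
    [0,0,-0.5,0,0,0],
    [0,0,-0.5,0,0,0],
    [0,0,0,0,0,0]
  ]
}}

```text
time: 8.78
tool_pos: [0.6752, 0.0404, 0.3149]
tool_rot: [-0.0, 0.998, -0.067, -0.001]
contact_force: [4.9, -0.1, -6.2]
gripper_width: 0.325
grasp_force: 61.3
```

Request:
{"method": "play_rows", "body": {
  "commands": [
    [0,0,-0.5,0,0,0],
    [0,0,0,0,0,0],
    [0,0,0,0,0,0]
  ]
}}

```text
time: 9.03
tool_pos: [0.6752, 0.0404, 0.3154]
tool_rot: [-0.0, 0.998, -0.067, -0.001]
contact_force: [5.8, -1.0, -6.5]
gripper_width: 0.329
grasp_force: 61.3
```

Request:
{"method": "play_rows", "body": {
  "commands": [
    [0,0,-0.5,0,0,0],
    [0,0,0,0,0,0],
    [0,0,0,0,0,0]
  ]
}}

```text
time: 9.28
tool_pos: [0.6752, 0.0404, 0.3159]
tool_rot: [-0.0, 0.998, -0.067, -0.001]
contact_force: [6.8, -1.0, -6.1]
gripper_width: 0.331
grasp_force: 61.3
```

Request:
{"method": "play_rows", "body": {
  "commands": [
    [0,0,-0.5,0,0,0],
    [0,0,0,0,0,0],
    [0,0,0,0,0,0]
  ]
}}

```text
time: 9.53
tool_pos: [0.6752, 0.0404, 0.3164]
tool_rot: [-0.0, 0.998, -0.067, -0.001]
contact_force: [5.2, 0.0, -6.0]
gripper_width: 0.327
grasp_force: 61.3
```

Request:
{"method": "play_rows", "body": {
  "commands": [
    [0,0,-0.5,0,0,0],
    [0,0,0,0,0,0],
    [0,0,0,0,0,0]
  ]
}}

```text
time: 9.78
tool_pos: [0.6752, 0.0404, 0.3165]
tool_rot: [-0.0, 0.998, -0.067, -0.001]
contact_force: [6.5, -0.3, -6.9]
gripper_width: 0.328
grasp_force: 61.2
```

Request:
{"method": "play_rows", "body": {
  "commands": [
    [0,0,-0.5,0,0,0],
    [0,0,0,0,0,0],
    [0,0,0,0,0,0]
  ]
}}

```text
time: 10.03
tool_pos: [0.6752, 0.0404, 0.3165]
tool_rot: [-0.0, 0.998, -0.067, -0.001]
contact_force: [7.1, -0.3, -8.4]
gripper_width: 0.33
grasp_force: 61.2
```

Request:
{"method": "play_rows", "body": {
  "commands": [
    [0,0,-0.5,0,0,0],
    [0,0,-0.5,0,0,0],
    [0,0,0,0,0,0],
    [0,0,0,0,0,0]
  ]
}}

```text
time: 10.37
tool_pos: [0.6752, 0.0404, 0.3165]
tool_rot: [-0.0, 0.998, -0.067, -0.001]
contact_force: [7.8, 0.1, -10.0]
gripper_width: 0.327
grasp_force: 60.9
```

Request:
{"method": "play_rows", "body": {
  "commands": [
    [0,0,-0.5,0,0,0],
    [0,0,0,0,0,0],
    [0,0,0,0,0,0]
  ]
}}

```text
time: 10.62
tool_pos: [0.6752, 0.0404, 0.3165]
tool_rot: [-0.0, 0.998, -0.067, -0.001]
contact_force: [8.9, -0.8, -11.5]
gripper_width: 0.326
grasp_force: 60.8
```

Request:
{"method": "play_rows", "body": {
  "commands": [
    [0,0,-0.5,0,0,0],
    [0,0,0,0,0,0],
    [0,0,0,0,0,0]
  ]
}}

```text
time: 10.87
tool_pos: [0.6752, 0.0404, 0.3166]
tool_rot: [-0.0, 0.998, -0.067, -0.002]
contact_force: [8.1, 0.6, -13.6]
gripper_width: 0.327
grasp_force: 60.7
```

Request:
{"method": "play_rows", "body": {
  "commands": [
    [0,0,-0.5,0,0,0],
    [0,0,0,0,0,0],
    [0,0,0,0,0,0],
    [0,0,0,0,0,0]
  ]
}}

```text
time: 11.2
tool_pos: [0.6752, 0.0404, 0.3166]
tool_rot: [-0.0, 0.998, -0.067, -0.002]
contact_force: [8.4, -0.4, -14.5]
gripper_width: 0.33
grasp_force: 60.6
```

Request:
{"method": "play_rows", "body": {
  "commands": [
    [0,0,1,0,0,0],
    [0,0,1,0,0,0],
    [0,0,1,0,0,0],
    [0,0,1,0,0,0],
    [0,0,0,0,0,0]
  ]
}}

```text
time: 11.62
tool_pos: [0.6752, 0.0404, 0.3158]
tool_rot: [-0.0, 0.998, -0.067, -0.001]
contact_force: [5.9, -0.4, -6.0]
gripper_width: 0.333
grasp_force: 61.4
```

Request:
{"method": "play_rows", "body": {
  "commands": [
    [0,0,0.5,0,0,0],
    [0,0,0.5,0,0,0],
    [0,0,0.5,0,0,0],
    [0,0,0.5,0,0,0],
    [0,0,0,0,0,0]
  ]
}}

```text
time: 12.03
tool_pos: [0.6752, 0.0405, 0.3142]
tool_rot: [-0.0, 0.998, -0.067, -0.0]
contact_force: [5.8, -0.6, -4.8]
gripper_width: 0.324
grasp_force: 61.4
```

Request:
{"method": "play_rows", "body": {
  "commands": [
    [0,0,0.5,0,0,0],
    [0,0,0.5,0,0,0],
    [0,0,0.5,0,0,0],
    [0,0,0,0,0,0]
  ]
}}

```text
time: 12.37
tool_pos: [0.6752, 0.0404, 0.3139]
tool_rot: [0.0, 0.998, -0.067, -0.0]
contact_force: [5.8, -0.9, -4.5]
gripper_width: 0.323
grasp_force: 61.5
```

Request:
{"method": "play_rows", "body": {
  "commands": [
    [0,0,0,0,0,0],
    [0,0,0,0,0,0],
    [0,0,0,0,0,0],
    [0,0,0,0,0,0],
    [0,0,0,0,0,0]
  ],
  "hand": 85
}}

```text
time: 12.78
tool_pos: [0.6748, 0.0406, 0.3157]
tool_rot: [-0.0, 0.998, -0.067, 0.0]
contact_force: [-0.0, -0.4, 0.6]
gripper_width: 0.991
grasp_force: 0.0
```

Request:
{"method": "play_rows", "body": {
  "commands": [
    [0,0,0,0,0,0],
    [0,0,0,0,0,0],
    [0,0,-10,0,0,0],
    [0,0,-25,0,0,0],
    [0,0,-30,0,0,0]
  ]
}}

```text
time: 13.2
tool_pos: [0.674, 0.0405, 0.3786]
tool_rot: [0.0, 0.998, -0.067, -0.003]
contact_force: [1.9, -0.3, 0.0]
gripper_width: 0.994
grasp_force: 0.0
```

Run:
```python
from h import *
go(-.22,0,.38)
f=imaging.grab_frame("side")
cv2.imwrite("pics/s3.png",cv2.resize(f["image"][135:250,185:300,::-1],None,fx=5,fy=5,interpolation=cv2.INTER_CUBIC))
```

```text
t 13.2 press [-7.000e-01 -2.000e-01  3.786e+02] F [ 1.9 -0.3  0. ] w 84.9 g 0.0
shift [-2.193e+02 -3.000e-01 -2.000e-01] turn [0.02 0.31 0.01] j [-0.05  0.13  1.31  0.    1.7   1.65]
```

View pics/s3.png

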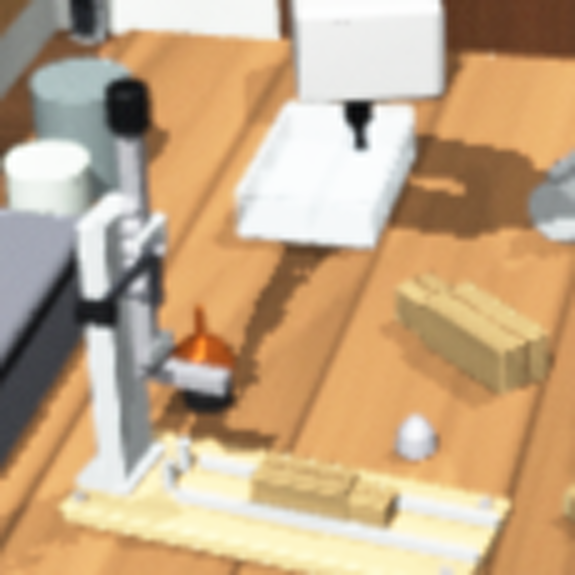

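The knob is up about 16 px (~62 mm) and the arm hangs just under the bridge, so the rail is on the 60 mm tooth. Next, closing the hand and going behind the blank.

Request:
{"method": "play_rows", "body": {
  "commands": [
    [-36.5,0,0,0,0,0],
    [-36.5,0,0,0,0,0],
    [-36.5,0,0,0,0,0],
    [-36.5,0,0,0,0,0],
    [-36.5,0,0,0,0,0]
  ],
  "hand": 0
}}

```text
time: 13.67
tool_pos: [0.4925, 0.0651, 0.3809]
tool_rot: [-0.0, 0.998, -0.067, 0.001]
contact_force: [-0.7, -0.1, 0.7]
gripper_width: 0.291
grasp_force: 0.0
```

Request:
{"method": "play_rows", "body": {
  "commands": [
    [-36.5,0,0,0,0,0],
    [0,0,35,0,0,0],
    [0,0,35,0,0,0],
    [0,0,35,0,0,0],
    [0,0,35,0,0,0]
  ]
}}

```text
time: 14.08
tool_pos: [0.458, 0.0699, 0.2404]
tool_rot: [-0.0, 0.998, -0.067, 0.002]
contact_force: [0.2, 0.5, -0.0]
gripper_width: -0.003
grasp_force: 0.0
```

Request:
{"method": "play_rows", "body": {
  "commands": [
    [0,0,35,0,0,0],
    [0,0,35,0,0,0],
    [0,0,30,0,0,0],
    [0,0,20,0,0,0],
    [0,0,0,0,0,0]
  ]
}}

```text
time: 14.5
tool_pos: [0.4546, 0.0698, 0.1157]
tool_rot: [0.0, 0.998, -0.067, -0.004]
contact_force: [-0.6, -0.4, -0.3]
gripper_width: 0.0
grasp_force: 0.0
```

Run:
```python
from h import *
go(-.215,0,.041)
s=manip.state();f=imaging.grab_frame("wrist")
for X in [(-.176,0,.039),(-.25,0,.015)]: print(np.round(wproj(f,s,world(*X))*1.5625,0))
cv2.imwrite("pics/w2.png",cv2.resize(f["image"][:,:,::-1],(800,600),interpolation=cv2.INTER_CUBIC))
```

```text
t 14.5 press [-222.1   -0.7  115.7] F [-0.6 -0.4 -0.3] w 0.0 g 0.0
shift [ 7.7 -0.7 74.6] turn [0.06 0.5  0.01] j [-0.01 -0.23  2.1  -0.    1.28  1.7 ]
[400. 224.]
[400. 358.]
```

View pics/w2.png

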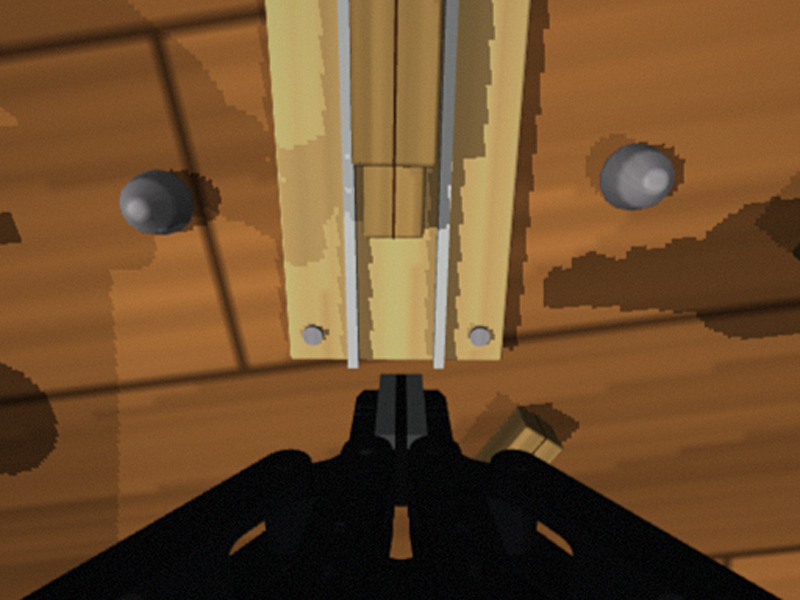

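The tail's rear face is at (393,237), about 5 mm nearer than predicted at press x ≈ -181, and the channel is centred. The fingers are clear behind it. Descending.

Request:
{"method": "play_rows", "body": {
  "commands": [
    [0,0,25,0,0,0],
    [0,0,25,0,0,0],
    [0,0,14,0,0,0],
    [0,0,8,0,0,0],
    [0,0,0,0,0,0]
  ]
}}

```text
time: 14.97
tool_pos: [0.4583, 0.0698, 0.0487]
tool_rot: [0.0, 0.998, -0.067, 0.0]
contact_force: [0.7, 0.3, 0.4]
gripper_width: -0.003
grasp_force: 0.0
```

Request:
{"method": "play_rows", "body": {
  "commands": [
    [5,0,1,0,0,0],
    [5,0,0,0,0,0],
    [5,0,0,0,0,0],
    [5,0,0,0,0,0],
    [0,0,0,0,0,0]
  ]
}}

```text
time: 15.38
tool_pos: [0.4797, 0.0669, 0.0485]
tool_rot: [-0.0, 0.998, -0.067, 0.001]
contact_force: [0.4, -0.3, -0.2]
gripper_width: 0.003
grasp_force: 0.0
```

```bash
python3 -c "
from h import *
go(-.131,0,.041)"
```

```text
t 15.38 press [-1.968e+02 -1.000e-01  4.850e+01] F [ 0.4 -0.3 -0.2] w 0.3 g 0.0
shift [65.8 -0.1  7.7] turn [-0.02 -0.15 -0.  ] j [-0.02 -0.07  2.09 -0.    1.12  1.69]
```

Request:
{"method": "play_rows", "body": {
  "commands": [
    [0,0,4,0,0,0],
    [0,0,3.5,0,0,0],
    [0,0,0,0,0,0],
    [0,0,0,0,0,0]
  ]
}}

```text
time: 15.72
tool_pos: [0.477, 0.0672, 0.0391]
tool_rot: [0.0, 0.998, -0.067, -0.001]
contact_force: [0.6, -0.4, -0.8]
gripper_width: 0.001
grasp_force: 0.0
```

Request:
{"method": "play_rows", "body": {
  "commands": [
    [3,0,0,0,0,0],
    [3,0,0,0,0,0],
    [3,0,0,0,0,0],
    [3,0,0,0,0,0],
    [3,0,0,0,0,0]
  ]
}}

```text
time: 16.13
tool_pos: [0.4929, 0.0651, 0.0399]
tool_rot: [0.0, 0.998, -0.067, -0.0]
contact_force: [-2.0, 0.1, 0.3]
gripper_width: -0.004
grasp_force: 0.6
```

Request:
{"method": "play_rows", "body": {
  "commands": [
    [3,0,0,0,0,0],
    [3,0,0,0,0,0],
    [3,0,0,0,0,0],
    [3,0,0,0,0,0],
    [3,0,0,0,0,0]
  ]
}}

```text
time: 16.55
tool_pos: [0.5078, 0.0631, 0.0398]
tool_rot: [-0.0, 0.998, -0.067, -0.0]
contact_force: [-1.1, 0.7, 1.3]
gripper_width: 0.003
grasp_force: 0.6
```

Request:
{"method": "play_rows", "body": {
  "commands": [
    [3,0,0,0,0,0],
    [3,0,0,0,0,0],
    [3,0,0,0,0,0],
    [3,0,0,0,0,0],
    [3,0,0,0,0,0]
  ]
}}

```text
time: 16.97
tool_pos: [0.5226, 0.0611, 0.0398]
tool_rot: [0.0, 0.998, -0.067, -0.0]
contact_force: [-1.1, 1.0, 2.0]
gripper_width: 0.0
grasp_force: 0.6
```

```bash
python3 -c "
from h import *
go(-.131,0,.041)"
```

```text
t 16.97 press [-153.4   -0.2   39.8] F [-1.1  1.   2. ] w 0.0 g 0.6
shift [22.4 -0.2 -1.2] turn [0.   0.   0.02] j [-0.03  0.04  1.99 -0.    1.11  1.68]
```

Request:
{"method": "play_rows", "body": {
  "commands": [
    [3,0,0,0,0,0],
    [3,0,0,0,0,0],
    [3,0,0,0,0,0],
    [3,0,0,0,0,0],
    [3,0,0,0,0,0]
  ]
}}

```text
time: 17.38
tool_pos: [0.5375, 0.0591, 0.0398]
tool_rot: [-0.0, 0.998, -0.067, 0.0]
contact_force: [-1.1, 0.3, 0.9]
gripper_width: -0.001
grasp_force: 0.6
```

Request:
{"method": "play_rows", "body": {
  "commands": [
    [1,0,0,0,0,0],
    [1,0,0,0,0,0],
    [0,0,0,0,0,0]
  ]
}}

```text
time: 17.63
tool_pos: [0.5394, 0.0588, 0.0398]
tool_rot: [-0.0, 0.998, -0.067, 0.0]
contact_force: [-0.6, -0.7, -0.7]
gripper_width: 0.001
grasp_force: 0.0
```

Request:
{"method": "play_rows", "body": {
  "commands": [
    [1,0,0,0,0,0],
    [1,0,0,0,0,0],
    [0,0,0,0,0,0]
  ]
}}

```text
time: 17.88
tool_pos: [0.5413, 0.0585, 0.0398]
tool_rot: [-0.0, 0.998, -0.067, 0.0]
contact_force: [-0.2, -1.7, -0.3]
gripper_width: -0.001
grasp_force: 0.0
```

Request:
{"method": "play_rows", "body": {
  "commands": [
    [0.5,0,0,0,0,0],
    [0.5,0,0,0,0,0],
    [0,0,0,0,0,0]
  ]
}}

```text
time: 18.13
tool_pos: [0.5423, 0.0584, 0.0398]
tool_rot: [0.0, 0.998, -0.067, 0.0]
contact_force: [0.5, 0.3, 0.2]
gripper_width: 0.004
grasp_force: 0.1
```

Request:
{"method": "play_rows", "body": {
  "commands": [
    [0.5,0,0,0,0,0],
    [0.5,0,0,0,0,0],
    [0,0,0,0,0,0]
  ]
}}

```text
time: 18.38
tool_pos: [0.5433, 0.0583, 0.0398]
tool_rot: [-0.0, 0.998, -0.067, 0.0]
contact_force: [-0.8, 0.2, -0.5]
gripper_width: -0.004
grasp_force: 0.1
```

Request:
{"method": "play_rows", "body": {
  "commands": [
    [0.5,0,0,0,0,0],
    [0.5,0,0,0,0,0],
    [0,0,0,0,0,0]
  ]
}}

```text
time: 18.63
tool_pos: [0.5443, 0.0581, 0.0398]
tool_rot: [-0.0, 0.998, -0.067, 0.0]
contact_force: [0.3, -1.3, -0.1]
gripper_width: 0.002
grasp_force: 0.1
```

Request:
{"method": "play_rows", "body": {
  "commands": [
    [0.5,0,0,0,0,0],
    [0.5,0,0,0,0,0],
    [0,0,0,0,0,0]
  ]
}}

```text
time: 18.88
tool_pos: [0.5446, 0.0581, 0.0398]
tool_rot: [-0.0, 0.998, -0.067, -0.001]
contact_force: [-4.4, 0.9, 3.2]
gripper_width: -0.001
grasp_force: 2.0
```

Request:
{"method": "play_rows", "body": {
  "commands": [
    [0.5,0,0,0,0,0],
    [0.5,0,0,0,0,0],
    [0,0,0,0,0,0]
  ]
}}

```text
time: 19.13
tool_pos: [0.5446, 0.0581, 0.0397]
tool_rot: [0.0, 0.998, -0.067, -0.002]
contact_force: [-9.1, 1.4, 6.1]
gripper_width: -0.004
grasp_force: 4.1
```

Request:
{"method": "play_rows", "body": {
  "commands": [
    [0.4,0,0,0,0,0],
    [0,0,0,0,0,0],
    [0,0,0,0,0,0],
    [0,0,0,0,0,0],
    [0,0,0,0,0,0]
  ]
}}

```text
time: 19.55
tool_pos: [0.5447, 0.0581, 0.0397]
tool_rot: [0.0, 0.998, -0.067, -0.003]
contact_force: [-9.2, 0.6, 8.6]
gripper_width: -0.0
grasp_force: 4.7
```

Request:
{"method": "play_rows", "body": {
  "commands": [
    [0,0,0,0,0,0],
    [0,0,0,0,0,0],
    [0,0,0,0,0,0]
  ]
}}

```text
time: 19.8
tool_pos: [0.5447, 0.0581, 0.0398]
tool_rot: [0.0, 0.998, -0.067, -0.003]
contact_force: [-9.5, 1.3, 8.9]
gripper_width: -0.002
grasp_force: 4.7
```

Request:
{"method": "play_rows", "body": {
  "commands": [
    [0.5,0,-0.5,0,0,0],
    [0,0,0,0,0,0],
    [0,0,0,0,0,0]
  ]
}}

```text
time: 20.05
tool_pos: [0.5447, 0.0581, 0.0398]
tool_rot: [-0.0, 0.998, -0.067, -0.003]
contact_force: [-8.9, 0.2, 6.1]
gripper_width: 0.003
grasp_force: 4.8
```

Request:
{"method": "play_rows", "body": {
  "commands": [
    [0.3,0,-0.3,0,0,0],
    [0,0,0,0,0,0],
    [0,0,0,0,0,0]
  ]
}}

```text
time: 20.3
tool_pos: [0.5447, 0.0581, 0.0398]
tool_rot: [-0.0, 0.998, -0.067, -0.003]
contact_force: [-9.2, 0.9, 6.0]
gripper_width: 0.002
grasp_force: 4.9
```

Request:
{"method": "play_rows", "body": {
  "commands": [
    [0.5,0,0,0,0,0],
    [0.3,0,0,0,0,0],
    [0,0,0,0,0,0],
    [0,0,0,0,0,0]
  ]
}}

```text
time: 20.63
tool_pos: [0.5447, 0.0581, 0.0398]
tool_rot: [-0.0, 0.998, -0.067, -0.005]
contact_force: [-13.1, 0.8, 8.8]
gripper_width: 0.002
grasp_force: 6.4
```

Request:
{"method": "play_rows", "body": {
  "commands": [
    [0.4,0,0,0,0,0],
    [0,0,0,0,0,0],
    [0,0,0,0,0,0]
  ]
}}

```text
time: 20.88
tool_pos: [0.5448, 0.0581, 0.0398]
tool_rot: [-0.0, 0.998, -0.067, -0.005]
contact_force: [-15.0, 1.3, 10.3]
gripper_width: 0.003
grasp_force: 7.2
```

The blank is home: firm contact at TCP x -131, exactly where expected, with 15 N at the tool less floor friction. Retreating, rising, and turning for the pawl grip.

Request:
{"method": "play_rows", "body": {
  "commands": [
    [-2,0,-1,0,0,0],
    [-3,0,-1,0,0,0],
    [-8,0,0,0,0,0],
    [0,0,0,0,0,0],
    [0,0,-20,0,0,0]
  ]
}}

```text
time: 21.3
tool_pos: [0.5322, 0.0594, 0.0589]
tool_rot: [0.0, 0.998, -0.067, -0.004]
contact_force: [0.4, -0.8, -0.5]
gripper_width: -0.001
grasp_force: 0.0
```

Request:
{"method": "play_rows", "body": {
  "commands": [
    [0,0,-35,0,0,0],
    [0,0,-35,0,0,0],
    [0,0,-35,0,0,0],
    [0,0,-35,0,0,0],
    [0,0,-35,0,0,0]
  ]
}}

```text
time: 21.72
tool_pos: [0.5356, 0.0593, 0.2396]
tool_rot: [-0.0, 0.998, -0.067, 0.001]
contact_force: [1.3, 0.0, 0.2]
gripper_width: 0.002
grasp_force: 0.0
```

Request:
{"method": "play_rows", "body": {
  "commands": [
    [0,0,-35,0,0,0],
    [0,0,-30,0,0,0],
    [0,-33,0,0,0,0],
    [0,-33,0,0,0,0],
    [0,-33,0,0,0,0]
  ]
}}

```text
time: 22.13
tool_pos: [0.5496, 0.1582, 0.3042]
tool_rot: [-0.0, 0.998, -0.068, 0.002]
contact_force: [0.5, -0.3, -0.1]
gripper_width: -0.0
grasp_force: 0.0
```

Request:
{"method": "play_rows", "body": {
  "commands": [
    [0,0,0,0,0,-7],
    [0,0,0,0,0,-7],
    [0,0,0,0,0,-7],
    [0,0,0,0,0,-7],
    [0,0,0,0,0,-7]
  ],
  "hand": 60
}}

```text
time: 22.55
tool_pos: [0.549, 0.1576, 0.3027]
tool_rot: [0.0, 0.971, 0.239, 0.001]
contact_force: [0.4, 0.1, -0.4]
gripper_width: 0.697
grasp_force: 0.0
```

Request:
{"method": "play_rows", "body": {
  "commands": [
    [0,0,0,0,0,-7],
    [0,0,0,0,0,-7],
    [0,0,0,0,0,-7],
    [0,0,0,0,0,-7],
    [0,0,0,0,0,-7]
  ]
}}

```text
time: 22.97
tool_pos: [0.5491, 0.1574, 0.3027]
tool_rot: [0.0, 0.854, 0.52, 0.001]
contact_force: [0.2, -0.3, 0.7]
gripper_width: 0.704
grasp_force: 0.0
```

Request:
{"method": "play_rows", "body": {
  "commands": [
    [0,0,0,0,0,-7],
    [0,0,0,0,0,-7],
    [0,0,0,0,0,-6],
    [0,0,0,0,0,0]
  ]
}}

```text
time: 23.3
tool_pos: [0.549, 0.1574, 0.3027]
tool_rot: [0.0, 0.752, 0.659, 0.0]
contact_force: [-0.1, -0.6, 0.7]
gripper_width: 0.7
grasp_force: 0.0
```

Run:
```python
from h import *
go(-.0165,.098,.205,np.pi/2)
s=manip.state();f=imaging.grab_frame("wrist")
print("grip",np.round(wproj(f,s,world(-.0165,.098,.210))*1.5625),"blank rear top mid",np.round(wproj(f,s,world(-.12,0,.039))*1.5625),"post face",np.round(wproj(f,s,world(-.02,.013,.04))*1.5625))
cv2.imwrite("pics/w3.png",cv2.resize(f["image"][:,:,::-1],(800,600),interpolation=cv2.INTER_CUBIC))
```

```text
t 23.3 press [-140.2   98.8  302.7] F [-0.1 -0.6  0.7] w 59.8 g 0.0
shift [ -1.  123.6  97.9] turn [ 0.05 -0.01  0.1 ] j [ 0.15 -0.1   1.67 -0.    1.57  0.28]
grip [655. 319.] blank rear top mid [423. 355.] post face [538. 342.]
```

View pics/w3.png

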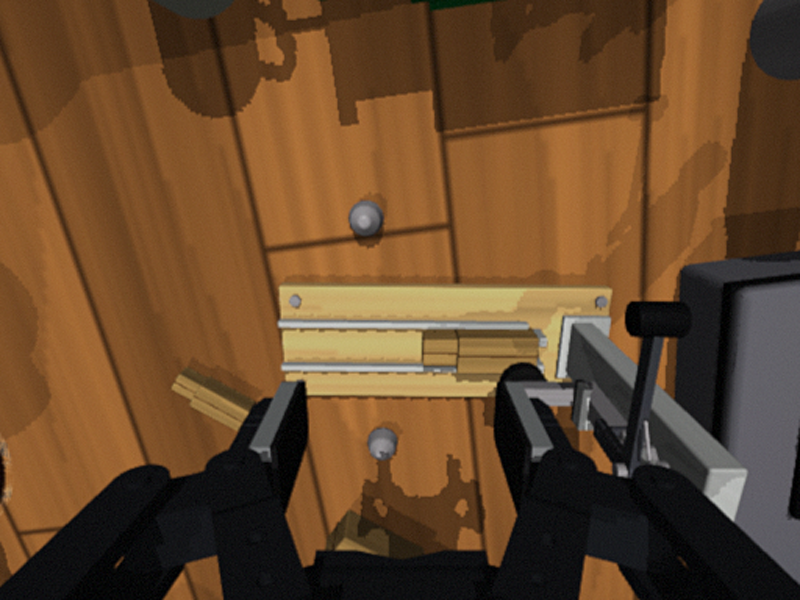

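The blank's front is against the posts (540,342) and its rear is at 422, as predicted. The pawl grip is at (657,319), matching (655,319). Moving to it.

Request:
{"method": "play_rows", "body": {
  "commands": [
    [0,31,0,0,0,0],
    [0,31,0,0,0,0],
    [0,31,0,0,0,0],
    [-1,30.6,0,0,0,0],
    [0,0,0,0,0,0]
  ]
}}

```text
time: 23.77
tool_pos: [0.6747, 0.1384, 0.3002]
tool_rot: [0.0, 0.755, 0.656, -0.0]
contact_force: [-0.1, -0.9, -1.4]
gripper_width: 0.701
grasp_force: 0.0
```

Request:
{"method": "play_rows", "body": {
  "commands": [
    [0,0,25,0,0,0],
    [0,0,25,0,0,0],
    [0,0,20,0,0,0],
    [0,0,10,0,0,0],
    [0,0,0,0,0,0]
  ]
}}

```text
time: 24.18
tool_pos: [0.6693, 0.1398, 0.2188]
tool_rot: [-0.002, 0.753, 0.658, -0.002]
contact_force: [-0.3, -0.1, -0.1]
gripper_width: 0.699
grasp_force: 0.0
```

Run:
```python
from h import *
go(-.0165,.098,.205,np.pi/2)
```

```text
t 24.18 press [-18.6  97.5 218.8] F [-0.3 -0.1 -0.1] w 59.7 g 0.0
shift [ 0.5  2.2 13.8] turn [-0.34  0.08 -0.06] j [0.1  0.21 1.49 0.   1.45 0.23]
```

Request:
{"method": "play_rows", "body": {
  "commands": [
    [0,0,6,0,0,0],
    [0,0,5,0,0,0],
    [0,0,0,0,0,0],
    [0,0,0,0,0,0]
  ]
}}

```text
time: 24.52
tool_pos: [0.6715, 0.14, 0.2126]
tool_rot: [0.0, 0.753, 0.658, 0.001]
contact_force: [0.3, 0.1, 0.4]
gripper_width: 0.706
grasp_force: 0.0
```

Run:
```python
from h import *
go(-.0165,.098,.205,np.pi/2)
```

```text
t 24.52 press [-16.4  98.  212.6] F [0.3 0.1 0.4] w 60.3 g 0.0
shift [ 0.  -0.1  7.6] turn [ 0.08 -0.02  0.01] j [0.1  0.21 1.49 0.   1.43 0.23]
```

Request:
{"method": "play_rows", "body": {
  "commands": [
    [0,0,4,0,0,0],
    [0,0,3,0,0,0],
    [0,0,0,0,0,0],
    [0,0,0,0,0,0]
  ]
}}

```text
time: 24.85
tool_pos: [0.6711, 0.1399, 0.2043]
tool_rot: [-0.0, 0.753, 0.658, -0.0]
contact_force: [0.0, -0.0, 0.4]
gripper_width: 0.703
grasp_force: 0.0
```

Request:
{"method": "play_rows", "body": {
  "commands": [
    [0,0,0,0,0,0],
    [0,0,0,0,0,0],
    [0,0,0,0,0,0],
    [0,0,0,0,0,0],
    [0,0,0,0,0,0]
  ],
  "hand": 15
}}

```text
time: 25.27
tool_pos: [0.6718, 0.1399, 0.2051]
tool_rot: [0.001, 0.753, 0.658, 0.001]
contact_force: [1.9, 0.7, 0.4]
gripper_width: 0.266
grasp_force: 59.5
```

Request:
{"method": "play_rows", "body": {
  "commands": [
    [0,0,0,0,0,0],
    [0,0,0,0,0,0],
    [0,0,0,0,0,0]
  ]
}}

```text
time: 25.52
tool_pos: [0.6718, 0.1398, 0.2051]
tool_rot: [0.001, 0.753, 0.658, 0.001]
contact_force: [3.9, -1.1, 1.8]
gripper_width: 0.268
grasp_force: 59.5
```

Request:
{"method": "play_rows", "body": {
  "commands": [
    [-0.1,0,-3.8,0,0,0],
    [-0.3,0,-3.8,0,0,0],
    [-0.4,0,-3.8,0,0,0],
    [-0.6,0,-3.8,0,0,0],
    [-0.8,0,-3.8,0,0,0]
  ]
}}

```text
time: 25.93
tool_pos: [0.6713, 0.1377, 0.2215]
tool_rot: [-0.0, 0.753, 0.658, 0.0]
contact_force: [8.3, -1.5, -7.9]
gripper_width: 0.269
grasp_force: 59.0
```

Request:
{"method": "play_rows", "body": {
  "commands": [
    [-0.9,0,-3.8,0,0,0],
    [-1.0,0,-3.8,0,0,0],
    [-1.2,0,-3.8,0,0,0],
    [0,0,-1,0,0,0],
    [0,0,0,0,0,0]
  ]
}}

```text
time: 26.35
tool_pos: [0.6708, 0.134, 0.2337]
tool_rot: [0.0, 0.753, 0.658, -0.0]
contact_force: [7.7, -1.3, -8.7]
gripper_width: 0.26
grasp_force: 59.2
```

Request:
{"method": "play_rows", "body": {
  "commands": [
    [0,0,0,0,0,0],
    [0,0,0,0,0,0],
    [0,0,0,0,0,0],
    [0,0,0,0,0,0],
    [0,0,0,0,0,0]
  ]
}}

```text
time: 26.77
tool_pos: [0.6708, 0.1341, 0.2335]
tool_rot: [0.0, 0.753, 0.658, -0.0]
contact_force: [7.2, -0.9, -8.2]
gripper_width: 0.264
grasp_force: 59.2
```

Request:
{"method": "play_rows", "body": {
  "commands": [
    [0,0,0,0,0,0],
    [0,0,0,0,0,0],
    [0,0,0,0,0,0],
    [0,0,0,0,0,0],
    [0,0,0,0,0,0]
  ]
}}

```text
time: 27.18
tool_pos: [0.6708, 0.1341, 0.2335]
tool_rot: [0.0, 0.753, 0.658, -0.0]
contact_force: [8.3, -1.9, -7.5]
gripper_width: 0.268
grasp_force: 59.2
```

Run:
```python
from h import *
go(-.0165,.098,.205,np.pi/2)
f=imaging.grab_frame("side")
cv2.imwrite("pics/s4.png",cv2.resize(f["image"][135:250,185:300,::-1],None,fx=5,fy=5,interpolation=cv2.INTER_CUBIC))
```

```text
t 27.18 press [-16.4  92.  233.5] F [ 8.3 -1.9 -7.5] w 22.9 g 59.2
shift [ 6.  -0.1 28.5] turn [-0.01  0.03 -0.  ] j [ 0.09  0.2   1.48 -0.    1.47  0.22]
```

View pics/s4.png

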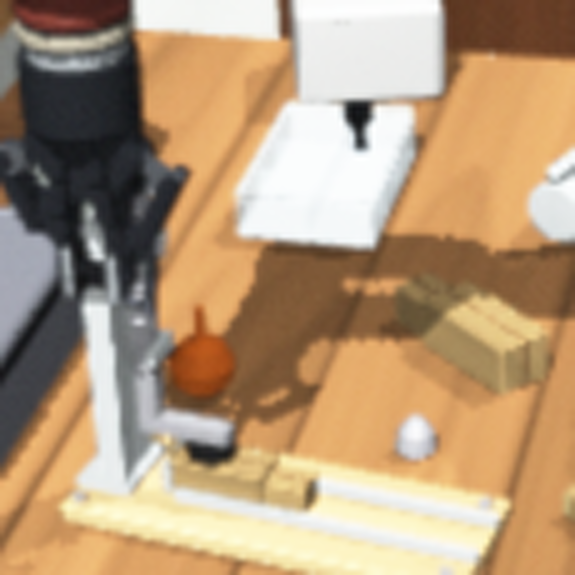

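The foot now sits on the blank: the arm dropped from row 370 to row 425 (11 px, about 44 mm). Lowering the grip most of the way and letting it spring shut.

Request:
{"method": "play_rows", "body": {
  "commands": [
    [1.1,0,3.8,0,0,0],
    [1,0,3.8,0,0,0],
    [0.9,0,3.8,0,0,0],
    [0.8,0,3.8,0,0,0],
    [0.6,0,3.8,0,0,0]
  ]
}}

```text
time: 27.65
tool_pos: [0.6717, 0.1383, 0.218]
tool_rot: [0.001, 0.753, 0.658, 0.0]
contact_force: [1.5, -3.5, 5.1]
gripper_width: 0.269
grasp_force: 60.8
```

Request:
{"method": "play_rows", "body": {
  "commands": [
    [0.5,0,3.8,0,0,0],
    [0.3,0,3.8,0,0,0],
    [0,0,0,0,0,0],
    [0,0,0,0,0,0]
  ]
}}

```text
time: 27.98
tool_pos: [0.6717, 0.1399, 0.2096]
tool_rot: [0.001, 0.753, 0.658, 0.001]
contact_force: [3.7, -3.0, 3.7]
gripper_width: 0.268
grasp_force: 61.1
```

Request:
{"method": "play_rows", "body": {
  "commands": [
    [0,0,0,0,0,0],
    [0,0,0,0,0,0],
    [0,0,0,0,0,0],
    [0,0,0,0,0,0],
    [0,0,0,0,0,0]
  ],
  "hand": 60
}}

```text
time: 28.4
tool_pos: [0.6705, 0.1402, 0.2084]
tool_rot: [-0.001, 0.753, 0.658, -0.001]
contact_force: [0.5, 0.1, 0.3]
gripper_width: 0.704
grasp_force: 0.0
```

Request:
{"method": "play_rows", "body": {
  "commands": [
    [0,0,-5,0,0,0],
    [0,0,-20,0,0,0],
    [0,0,-35,0,0,0],
    [0,0,-35,0,0,0],
    [0,0,0,0,0,0]
  ]
}}

```text
time: 28.82
tool_pos: [0.674, 0.1403, 0.315]
tool_rot: [0.004, 0.753, 0.658, 0.006]
contact_force: [0.9, 0.2, 2.8]
gripper_width: 0.706
grasp_force: 0.0
```

Request:
{"method": "play_rows", "body": {
  "commands": [
    [0,-30,0,0,0,0],
    [0,-35,0,0,0,0],
    [0,-35,0,0,0,0],
    [0,-30,0,0,0,0],
    [0,0,0,0,0,0]
  ]
}}

```text
time: 29.23
tool_pos: [0.5382, 0.1582, 0.3044]
tool_rot: [-0.001, 0.752, 0.659, -0.0]
contact_force: [0.1, -0.3, -0.0]
gripper_width: 0.7
grasp_force: 0.0
```

Run:
```python
from h import *
go(-.0165,.098,.205,np.pi/2)
s=manip.state();w=imaging.grab_frame("wrist");f=imaging.grab_frame("side")
print("grip",np.round(wproj(w,s,world(-.0165,.098,.210))*.78))
a=cv2.resize(f["image"][135:250,195:285,::-1],None,fx=4.4,fy=4.4,interpolation=cv2.INTER_CUBIC)
b=cv2.resize(w["image"][:,:,::-1],None,fx=.78,fy=.78)
b=cv2.copyMakeBorder(b,0,a.shape[0]-b.shape[0],0,0,cv2.BORDER_CONSTANT)
cv2.imwrite("pics/end.png",np.hstack([a,b]))
```

```text
t 29.23 press [-151.    98.2  304.4] F [ 0.1 -0.3 -0. ] w 59.8 g 0.0
shift [ -0.5 134.7  99.2] turn [-0.11 -0.03  0.13] j [ 0.15 -0.13  1.69  0.    1.58  0.28]
grip [338. 158.]
```

View pics/end.png

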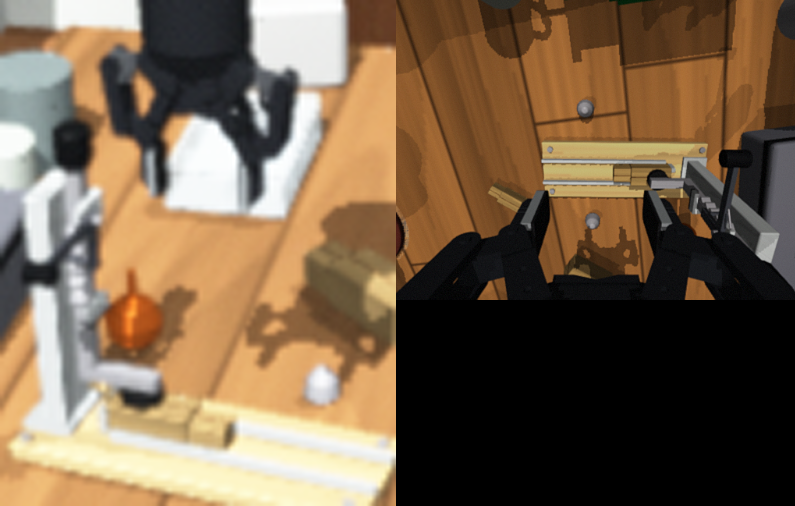

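The foot rests on the home blank. The pawl grip is back at (735,158), matching its closed position, and the robot is clear.

```bash
python3 -c "
from plant import manip
print(manip.job_done())"
```

```text
the job is handed in; nothing more can be done
None
```

I handed the job in at about 29 s: the rail went up to its stop at about 8 N over its load and hung on the 60 mm tooth, the blank was pressed home against the fence (15 N at the tool, less friction), the foot rests on it, and the pawl has sprung shut.

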